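# Show a pastry ring's cutting edge to the inspection camera

### The job

Check the middle-sized of the three pastry rings under the inspection camera. First slide the small steel catch pan along the worktop, without lifting it, until its long side is up against the camera's front guard plate and the pan is centred on it; only then pick up the middle-sized ring and hold it in the air above the pan, straight in front of the lens and square to it, with its plain cutting edge facing the glass and 12 cm away from it. Finish while still holding the ring there, with nothing but the gripper carrying it; do not touch the camera stand with the arm or the ring, and leave the other rings, the cup and the low tin where they are.

Things in the scene. Friction and masses are not known exactly. Their poses are not given: they have to be found in the camera images.
- cam_stand: Fixed inspection camera: steel foot with an upright guard plate (150 mm wide, 75 high) at its front; behind it a small camera looks up and forward over the plate. Origin on the worktop, middle of the guard's front face; x points backward from guard to camera (stand fills x 0 to 85 mm, y +-75, z to 125), y along the plate, z up. Place and yaw vary.
- lens (a point): Centre of the camera's front glass, 110 mm above the worktop, 25 mm behind the guard's front face. Its z axis is the viewing direction out of the glass: up and forward over the place before the guard, 35 degrees from vertical towards the stand's -x; its y axis is the stand's y. The light ring round the glass is 52 mm across.
- view_point (a point): The point on the viewing axis 120 mm from the glass, 208 mm above the worktop, 44 mm in front of the guard plate: where the centre of the ring's cutting edge belongs.
- catch_pan: Loose steel pan, 110 (its x) x 177 (its y) x 65 mm high, 0.3 to 0.6 kg; a 4 mm flange round its top is its widest part, walls 12 mm further in. Origin at the centre of its underside, z up. Starts 8 to 12 cm short of its place, long side roughly parallel to the guard; when home, the flange touches the guard and the origin is 54 mm in front of it. Nothing can be put into it.
- ring_medium: The ring to show: steel pastry ring, 62 mm outside diameter at the rolled rim on top, 40 mm high, 60 g, open at both ends. Origin at the centre of its lower, plain cutting edge; z along the ring's axis towards the rolled rim (up at the start). It can be gripped across its outside. The three rings swap places between runs.
- ring_large: Steel pastry ring, 76 mm diameter, 40 mm high; stays where it is. Origin at the centre of its underside.
- ring_small: Steel pastry ring, 49 mm diameter, 40 mm high; stays where it is. Origin at the centre of its underside.
- measure: Loose steel measuring cup, 79 x 105 x 79 mm high, with a strap handle; stays where it is. Origin at the centre of its underside.
- tin_b: Loose low tin, 75 mm diameter, 58 mm high; stays where it is. Origin at the centre of its underside.
Mind the look-alikes: they are no part of the job. Leave any green look-alike of the ring_medium alone.

How it is judged:
By the outcome, as a careful person would: the job done as asked, in the order asked, and still so for the second after the job is handed in, while the arm keeps its last pose, push and grip.
It also fails if it takes over 50 s, if anything falls off the work surface, if the arm or the gripper's body presses on something with over 40 N, if the wrist force passes 120 N, or if a joint passes its speed limit or range.

### The arm

A 6-joint arm with a two-finger parallel gripper is mounted at the origin on a cart in front of the work surface, level with it; the furniture and walls round the work are solid. World frame = base frame: x ahead of the robot, y to its left, z up, the work surface at z = 0. Lengths are in m, angles in rad, forces in N, time in s.
With the tool pointing down it reaches from about 0.35 to 0.775 m from the base axis. Payload 5.5 kg.
Tool frame: the origin (TCP) lies at the very end of the fingers, on their centre line; the grasp point (between the pads) lies 19 mm behind it; z points along the fingers, y is the line along which they close (so a half turn about z gives the same grasp; the last joint's range is limited). The gripper opens to 85 mm and grips with 20 to 120 N. Pads are 22 mm wide; open, the fingers measure 114 mm over their backs; the gripper's body (76 mm by 85 mm) begins 54 mm behind the grasp point. The pads swing forward as they close: fully open they stand 13 mm farther back than shut.
Start: joints at [1.086, 0.313, 0.046, 1.304, 0, 1.431], TCP at [0.194, 0.541, 0.231] pointing down, gripper open.
Joint ranges: [-2.76, 2.76], [-0.86, 1.69], [-1.03, 1.26], [-2.2, 2.34], [-1.47, 1.5], [-3.14, 3.14]. Speed limits (rad/s): [2.57, 2.57, 3.14, 3.14, 3.14, 3.14].

### API

Orientations are given as a unit quaternion [w, x, y, z].
In Python, from workcell import env, cams, ticket, spotter gives the robot as it stands.
- The arm moves only by the tool jog_arm, never from a script. Its argument "increments" is a list that holds one entry, the list of rows, each a list of 7 numbers: the shift along the tool's x, y, z in units of 0.25 m (1.0 is 0.25 m), then the turn, a rotation vector about the tool's x, y, z in units of 180 degrees (1.0 is 180 degrees), then the closure in counts, from 0 (fully open) to 255 (shut). A call has 1 to 20 rows; each row shifts and turns the commanded pose from where the row before left it, along the tool's axes as they then stand; what a row does not reach is not made up. A row lasts 1/10 s, in which the tool goes at most 50 mm and 8.59 degrees, less where a joint would pass 70% of its speed; a pose out of reach is approached as far as the arm can. A call with a number of a shift or a turn outside -1 to 1 is refused whole. A call with a gripper value outside its range is refused whole. The fingers move at their own pace and stop on an object; "force" is the grip in N (left out, the last holds). Time passes only in rows, so rows that do not move let the fingers close. It gives the time, the measured TCP pose, the force, the opening and the grip force at its end, in the units of the state.
- env.get_state(): the state, without advancing time (a new reading comes with each control period).
- cams.read_camera(name): name is "scene" or "top" or "wrist"; returns a dict with "pixels" (480x640x3 uint8, red, green, blue), "fx", "fy", "cx", "cy" (pixels), "xyz" and "attitude" of the camera in the world; the wrist camera has in their place "mount" (4x4, takes a point from camera to tool coordinates, whose origin is the TCP and whose axes are the flange's). Camera axes: x right, y down, z forward; pixel columns grow to the right and rows downward; lengths in m; the calibration is good to about 2 mm. A picture is of the moment at which its call begins: read the wrist's pose just before it. There is no depth.
- ticket.hand_in(): hands the job in; it is judged then, once.
Trained networks look in the newest picture that a camera, given by its name, has taken for a name from the list of things; names that differ only in an ending like _2 or _b are one class to them, and where a whole thing is asked for, a point or a joint stands for the part that bears it (a point fixed in the world has none). Each returns a list of dicts, best first, with "conf" (0 to 1); they miss things now and then, are a little off and sometimes report something else, mostly with a low value. They report only what shows in the picture. A call takes as long as a camera call. They do not tell look-alikes from the thing itself.
- spotter.find_in(target, camera): "uv" ([column, row] in pixels, amid what is visible of it).
- spotter.cut_out(target, camera): "region" (480x640 bool, what is visible of it) and "uv" ([column, row] in pixels, amid what is visible of it).
- spotter.landmark_of(target, camera): "uv" ([column, row] in pixels: a listed point, or the origin of a listed thing).
The state is a dict: "clock": time; "joint_pos": joint angles; "qvel": joint speeds; "tau": joint torques, N m; "tcp_pos": TCP position; "orientation": TCP orientation; "wrist_force": force on the tool from outside, world axes, zero at the start; "ft_torque": the same for the moment, N m; "finger_gap": finger opening in m; "grip_force": force on a finger pad.
Only numpy, scipy, OpenCV 4.12 (cv2) and the standard library are available. Lean on these libraries where they do the work, as an engineer would, in place of code of your own. Each camera call takes 0.05 s, during which the arm holds its last target. There are 200 camera calls.

## Working session

There is one attempt and no reset: what is moved stays moved. The work goes in short steps, Python scripts to look and compute and a tool call to move; the robot and the scene stay as the last step left them, time stands still between calls to the robot, and variables do not carry over. Pictures are saved under pics/ and viewed, at most 12 in all, crops included, and the job is handed in when it is done.

Besides the shell and the picture viewer there is one more tool, called in YAML: its name, and indented under it one key for each argument. jog_arm: Moves the arm, as the interface text tells. Shifts and turns lie within -1 to 1; 1 stands for 0.25 m of shift or 180 degrees of turn. Its arguments: {"type":"object","properties":{"increments":{"type":"array"},"force":{"type":"number"}},"required":["increments"]}

```bash
ls; mkdir -p pics; python3 - <<'E'
from workcell import env,cams,spotter
import cv2,numpy as np
print(env.get_state())
for n in ["scene","top"]:
    c=cams.read_camera(n); cv2.imwrite(f"pics/{n}0.png",c["pixels"][:,:,::-1])
    print(n,{k:v for k,v in c.items() if k!="pixels"})
    for t in ["cam_stand","lens","catch_pan","ring_medium","ring_large","ring_small","measure","tin_b"]:
        print(t,[(np.round(d["uv"]),round(d["conf"],2)) for d in spotter.landmark_of(t,n)][:4])
E
```

```text
pics
{'clock': 0.0, 'joint_pos': array([ 1.08639847e+00,  3.13984386e-01,  4.49690054e-02,  1.30361370e+00,
       -2.50141412e-05,  1.43121628e+00]), 'qvel': array([-1.90443888e-03,  7.30899676e-04, -1.18050170e-03, -1.45445922e-03,
        5.61209483e-06, -1.07148951e-03]), 'tau': array([ 1.84377968e-03, -4.80614483e+01,  2.98541701e+01,  1.90363079e-02,
        6.20618198e-05, -1.52196156e-05]), 'tcp_pos': array([0.194124  , 0.54068457, 0.23041392]), 'orientation': array([-2.69381228e-04,  1.71555950e-01,  9.85173952e-01, -8.75979774e-04]), 'wrist_force': array([0.99897824, 0.34246419, 0.41659296]), 'ft_torque': array([0.01243944, 0.00146186, 0.02704919]), 'grip_force': 0.0, 'finger_gap': 0.08518790581782508}
scene {'fx': 455.94182271934426, 'fy': 455.94182271934426, 'cx': 323.40596418366914, 'cy': 239.40200632098055, 'xyz': array([0.18597591, 0.34965993, 0.85870456]), 'attitude': array([ 0.07462875, -0.19027806,  0.91523271, -0.34723753])}
cam_stand [(array([383., 246.]), 0.67)]
lens [(array([395., 210.]), 0.74), (array([225., 326.]), 0.19)]
catch_pan [(array([330., 271.]), 0.57)]
ring_medium [(array([319., 335.]), 0.64), (array([278., 318.]), 0.63)]
ring_large [(array([221., 325.]), 0.87)]
ring_small []
measure [(array([353., 199.]), 0.65)]
tin_b [(array([326., 225.]), 0.78)]
top {'fx': 625.0707790559153, 'fy': 625.0707790559153, 'cx': 317.9711785201659, 'cy': 234.10234372046202, 'xyz': array([ 0.25288432, -0.24512459,  1.4825548 ]), 'attitude': array([-0.0552262 ,  0.7061185 , -0.70377015,  0.05526581])}
cam_stand [(array([380., 294.]), 0.63)]
lens [(array([393., 293.]), 0.64), (array([322., 254.]), 0.4)]
catch_pan [(array([325., 255.]), 0.81), (array([213., 221.]), 0.28)]
ring_medium [(array([258., 270.]), 0.76), (array([258., 226.]), 0.5)]
ring_large [(array([229., 190.]), 0.61)]
ring_small [(array([212., 220.]), 0.52)]
measure [(array([432., 242.]), 0.68)]
tin_b [(array([377., 218.]), 0.61)]
```

View pics/scene0.png

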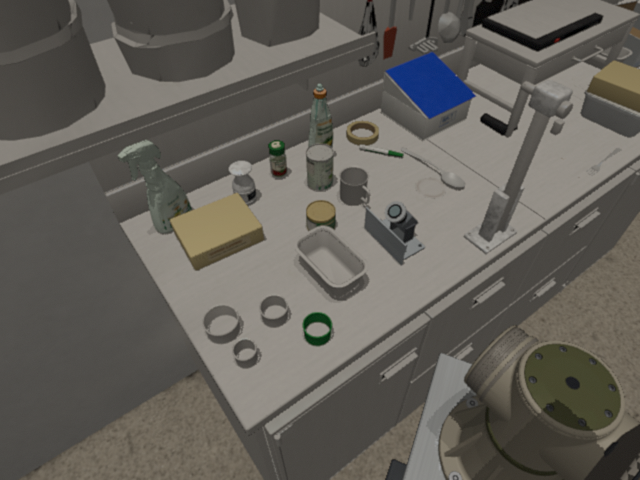

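View pics/top0.png

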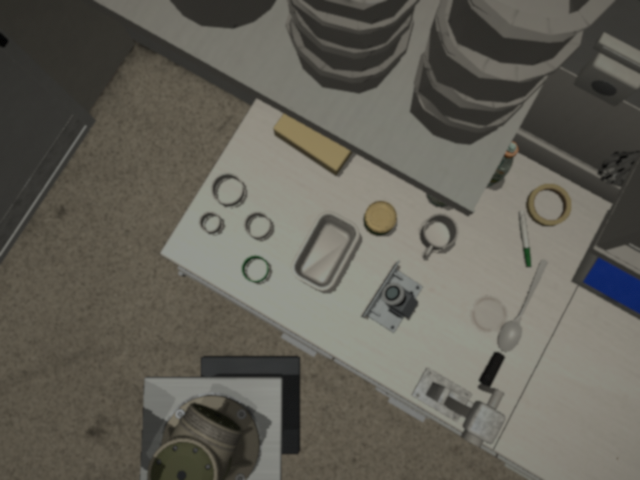

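The scene image shows three steel rings: large at (221,322), medium at (274,309) and small at (245,352). A green ring sits at (317,328), the pan at (331,262), the stand at (395,232), the tin at (321,215) and the cup at (353,187). In the top image the same things are: large (229,190), medium (259,226), small (212,222), green look-alike (257,269), pan (328,252), guard and camera (392,297).

```bash
cat > h.py <<'E'
import numpy as np,cv2
from scipy.spatial.transform import Rotation as R
from workcell import env,cams,spotter
def q2R(q): return R.from_quat(np.roll(q,-1)).as_matrix()
def grab(n):
    s=env.get_state(); c=cams.read_camera(n)
    if n=="wrist":
        T=np.array(c["mount"]); Rt=q2R(s["orientation"])
        c["Rm"]=Rt@T[:3,:3]; c["p"]=s["tcp_pos"]+Rt@T[:3,3]
    else: c["Rm"]=q2R(c["attitude"]); c["p"]=c["xyz"]
    return c
def plane(c,uv,z):
    uv=np.atleast_2d(uv).astype(float)
    d=np.c_[(uv[:,0]-c["cx"])/c["fx"],(uv[:,1]-c["cy"])/c["fy"],np.ones(len(uv))]@c["Rm"].T
    return c["p"]+d*((z-c["p"][2])/d[:,2])[:,None]
def proj(c,P):
    X=(np.atleast_2d(P)-c["p"])@c["Rm"]
    return np.c_[c["cx"]+c["fx"]*X[:,0]/X[:,2],c["cy"]+c["fy"]*X[:,1]/X[:,2]]
def save(c,f): cv2.imwrite(f,c["pixels"][:,:,::-1])
E
python3 - <<'E'
from h import *
np.set_printoptions(precision=3,suppress=True)
for n in ["scene","top"]:
    c=grab(n); print(n,"base",proj(c,[0,0,0]))
    for t,z in [("catch_pan",.065),("ring_medium",.04),("ring_large",.04),("ring_small",.04),("tin_b",.058),("measure",.079),("cam_stand",0)]:
        for d in spotter.cut_out(t,n)[:3]:
            m=d["region"].astype(np.uint8); k,_=cv2.findContours(m,0,1); k=max(k,key=cv2.contourArea)[:,0,:]
            P=plane(c,k,z)[:,:2]; r=cv2.minAreaRect((P*1000).astype(np.float32))
            print(t,round(d["conf"],2),np.round(d["uv"]),np.round(r[0]),np.round(r[1]),round(r[2],1))
    for t,z in [("cam_stand",0),("lens",.11),("catch_pan",0),("ring_medium",0)]:
        for d in spotter.landmark_of(t,n)[:2]: print("lm",t,d["conf"],d["uv"],plane(c,d["uv"],z)[0])
E
```

```text
scene base [[501.485 457.794]]
catch_pan 0.58 [332. 259.] [ 435. -252.] [117. 188.] 61.7
ring_medium 0.81 [315. 322.] [396. -87.] [60. 77.] 23.4
ring_medium 0.71 [277. 309.] [498. -90.] [60. 83.] 26.6
ring_medium 0.57 [218. 316.] [579. -20.] [75. 94.] 56.7
ring_large 0.83 [217. 314.] [579. -20.] [73. 97.] 55.1
ring_large 0.22 [397. 228.] [ 330. -413.] [129. 189.] 48.8
ring_small 0.9 [246. 348.] [502.  19.] [47. 64.] 50.0
ring_small 0.74 [275. 304.] [498. -89.] [59. 80.] 26.6
tin_b 0.86 [323. 216.] [ 514. -373.] [ 74. 104.] 23.3
measure 0.87 [353. 184.] [ 470. -486.] [ 71. 150.] 22.2
cam_stand 0.65 [398. 230.] [ 335. -450.] [139. 203.] 50.8
cam_stand 0.65 [322. 214.] [ 539. -427.] [ 76. 107.] 25.8
lm cam_stand 0.88 [382.1, 245.7] [ 0.352 -0.386  0.   ]
lm lens 0.82 [396.3, 209.2] [ 0.337 -0.412  0.11 ]
lm catch_pan 0.88 [332.9, 272.7] [ 0.432 -0.26   0.   ]
lm ring_medium 0.74 [394.9, 210.0] [ 0.361 -0.52   0.   ]
lm ring_medium 0.7 [319.6, 330.2] [ 0.398 -0.106  0.   ]
top base [[209.885 444.609]]
catch_pan 0.77 [321. 251.] [ 439. -260.] [110. 177.] 60.7
ring_medium 0.59 [252. 217.] [517. -92.] [30. 60.] 28.4
ring_medium 0.58 [245. 266.] [409. -88.] [32. 61.] 42.5
ring_medium 0.42 [395. 302.] [ 329. -423.] [ 97. 154.] 57.1
ring_large 0.6 [226. 178.] [602. -18.] [44. 76.] 32.1
ring_small 0.66 [206. 218.] [518.  20.] [25. 46.] 44.1
tin_b 0.66 [377. 218.] [ 516. -386.] [74. 83.] 63.2
measure 0.63 [439. 234.] [ 481. -514.] [78. 95.] 22.4
cam_stand 0.65 [395. 302.] [ 332. -429.] [ 96. 155.] 57.1
lm cam_stand 0.62 [379.9, 291.7] [ 0.349 -0.392  0.   ]
lm lens 0.78 [393.5, 294.0] [ 0.337 -0.411  0.11 ]
lm catch_pan 0.83 [324.7, 252.5] [ 0.442 -0.261  0.   ]
lm ring_medium 0.6 [257.2, 269.9] [ 0.4 -0.1  0. ]
lm ring_medium 0.48 [257.8, 225.6] [ 0.507 -0.1    0.   ]
```

```bash
cat >> h.py <<'E'
def Rdown(yang,tilt=None):
    a=np.radians(yang); y=np.array([np.cos(a),np.sin(a),0]); z=np.array([0,0,-1.]); return np.c_[np.cross(y,z),y,z]
def rows(way,g,dp=.042,da=7.,start=None):
    """way: list of (pos,Rot). prints rounded rows from commanded/measured pose through waypoints"""
    if start is None:
        s=env.get_state(); start=(s["tcp_pos"],q2R(s["orientation"]))
    p,Q=np.array(start[0]),start[1]; out=[]
    for P,T in way:
        P=np.array(P); ang=np.degrees(np.linalg.norm(R.from_matrix(Q.T@T).as_rotvec()))
        n=max(1,int(np.ceil(max(np.linalg.norm(P-p)/dp,ang/da))))
        for i in range(n):
            f=1/(n-i)
            d=np.round(Q.T@(P-p)*f/.25,3); w=np.round(R.from_matrix(Q.T@T).as_rotvec()*f/np.pi,4)
            p=p+Q@d*.25; Q=Q@R.from_rotvec(w*np.pi).as_matrix(); out.append(list(map(float,d))+list(map(float,w))+[g])
    print(len(out),"rows"); print("["+",".join("["+",".join(f"{v:g}" for v in r)+"]" for r in out)+"]")
    return p,Q
E
python3 - <<'E'
from h import *
c=cams.read_camera("wrist"); print(c["mount"],c["fx"])
D=Rdown(-31.5)
rows([((.43,.2,.30),Rdown(19)),((.43,-.24,.32),D)],0)
E
```

```text
[[ 7.21345475e-04 -9.58074854e-01 -2.86517108e-01  7.28822534e-02]
 [ 9.99999694e-01  7.77545571e-04 -8.23741557e-05 -3.46606984e-04]
 [ 3.01700715e-04 -2.86516961e-01  9.58075122e-01 -1.42745989e-01]
 [ 0.00000000e+00  0.00000000e+00  0.00000000e+00  1.00000000e+00]] 361.63707720837476
22 rows
[[-0.123,-0.088,-0.025,0,-0,0.0259,0],[-0.129,-0.078,-0.025,0,-0,0.0259,0],[-0.135,-0.067,-0.025,0,-0,0.0259,0],[-0.14,-0.055,-0.025,0,-0,0.0259,0],[-0.144,-0.044,-0.025,0,-0,0.0259,0],[-0.147,-0.032,-0.025,0,-0,0.0259,0],[-0.15,-0.02,-0.025,0,-0,0.0259,0],[-0.151,-0.008,-0.025,0,-0,0.0258,0],[-0.151,0.004,-0.025,0,-0,0.0259,0],[-0.149,0.017,-0.025,0,-0,0.0258,0],[-0.148,0.029,-0.025,0,-0,0.0259,0],[-0.151,-0.052,-0.007,0,-0,0.0255,0],[-0.155,-0.04,-0.007,0,-0,0.0255,0],[-0.158,-0.027,-0.007,0,-0,0.0255,0],[-0.159,-0.015,-0.007,0,-0,0.0255,0],[-0.16,-0.002,-0.007,0,-0,0.0255,0],[-0.16,0.011,-0.007,0,-0,0.0255,0],[-0.158,0.024,-0.008,0,-0,0.0255,0],[-0.156,0.036,-0.007,0,-0,0.0255,0],[-0.152,0.049,-0.008,0,-0,0.0255,0],[-0.148,0.061,-0.007,0,-0,0.0255,0],[-0.143,0.072,-0.008,0,-0,0.0255,0]]
```

jog_arm:
  increments:
    - [[-0.123,-0.088,-0.025,0,0,0.0259,0],[-0.129,-0.078,-0.025,0,0,0.0259,0],[-0.135,-0.067,-0.025,0,0,0.0259,0],[-0.14,-0.055,-0.025,0,0,0.0259,0],[-0.144,-0.044,-0.025,0,0,0.0259,0],[-0.147,-0.032,-0.025,0,0,0.0259,0],[-0.15,-0.02,-0.025,0,0,0.0259,0],[-0.151,-0.008,-0.025,0,0,0.0258,0],[-0.151,0.004,-0.025,0,0,0.0259,0],[-0.149,0.017,-0.025,0,0,0.0258,0],[-0.148,0.029,-0.025,0,0,0.0259,0]]

```text
clock: 3.25
tcp_pos: [0.4307, 0.1987, 0.3006]
orientation: [0.0, 0.582, 0.813, 0.0]
wrist_force: [0.0, 1.4, -1.2]
finger_gap: 0.0854
grip_force: 0.0
```

jog_arm:
  increments:
    - [[-0.151,-0.052,-0.007,0,0,0.0255,0],[-0.155,-0.04,-0.007,0,0,0.0255,0],[-0.158,-0.027,-0.007,0,0,0.0255,0],[-0.159,-0.015,-0.007,0,0,0.0255,0],[-0.16,-0.002,-0.007,0,0,0.0255,0],[-0.16,0.011,-0.007,0,0,0.0255,0],[-0.158,0.024,-0.008,0,0,0.0255,0],[-0.156,0.036,-0.007,0,0,0.0255,0],[-0.152,0.049,-0.008,0,0,0.0255,0],[-0.148,0.061,-0.007,0,0,0.0255,0],[-0.143,0.072,-0.008,0,0,0.0255,0],[0,0,0,0,0,0,0]]

```text
clock: 4.45
tcp_pos: [0.43, -0.2443, 0.3195]
orientation: [0.001, 0.874, 0.486, -0.0]
wrist_force: [-0.5, -0.5, 0.7]
finger_gap: 0.0852
grip_force: 0.0
```

```bash
python3 - <<'E'
from h import *
np.set_printoptions(precision=4,suppress=True)
c=grab("wrist"); save(c,"pics/w1.png"); np.savez("w1.npz",**c)
s=env.get_state(); print(s["tcp_pos"],s["joint_pos"],s["clock"])
for t,z in [("cam_stand",0),("lens",.11),("catch_pan",0)]:
    for d in spotter.landmark_of(t,"wrist")[:2]: print("lm",t,d["conf"],d["uv"],plane(c,d["uv"],z)[0])
for t,z in [("catch_pan",.065),("cam_stand",0)]:
    for d in spotter.cut_out(t,"wrist")[:2]:
        k,_=cv2.findContours(d["region"].astype(np.uint8),0,1); k=max(k,key=cv2.contourArea)[:,0,:]
        r=cv2.minAreaRect((plane(c,k,z)[:,:2]*1000).astype(np.float32)); print(t,d["conf"],r)
# predicted guard corners with rough pose
G=np.array([.350,-.391,0]); a=np.radians(-122); xs=np.array([np.cos(a),np.sin(a),0]); ys=np.array([-xs[1],xs[0],0])
print(proj(c,[G+s*.075*ys+[0,0,z] for s in(-1,1) for z in (0,.075)]))
E
```

```text
[ 0.4297 -0.2421  0.3196] [-0.6761  0.1429  0.0414  1.4698  0.0001  1.4481] 4.5
lm cam_stand 0.86 [331.2, 303.4] [ 0.3543 -0.3856  0.    ]
lm lens 0.58 [328.3, 372.8] [ 0.3329 -0.4101  0.11  ]
lm catch_pan 0.78 [338.9, 198.3] [ 0.4409 -0.2634  0.    ]
lm catch_pan 0.61 [437.8, 247.0] [ 0.5196 -0.39    0.    ]
catch_pan 0.79 ((439.874755859375, -260.04693603515625), (107.92953491210938, 175.4915771484375), 61.338172912597656)
cam_stand 0.98 ((315.87347412109375, -449.10675048828125), (149.98605346679688, 176.452392578125), 56.683753967285156)
[[277.5587 307.7143]
 [269.9947 336.5797]
 [383.6132 307.9369]
 [393.379  336.8163]]
```

View pics/w1.png

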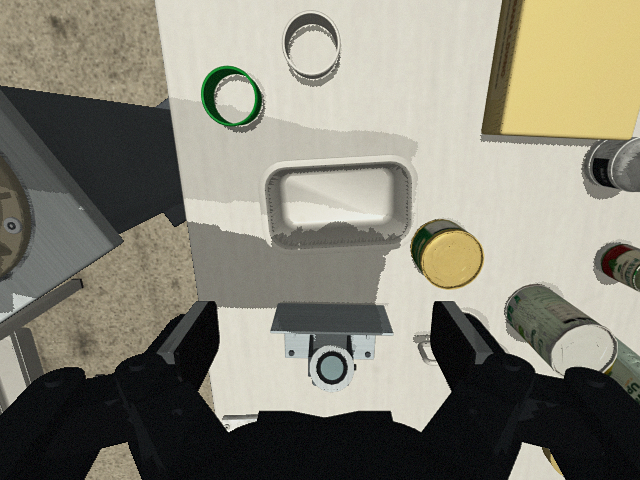

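The wrist view shows the guard plate with its bottom edge at row 303 and its top edge at row 333, running from column 271 to 393. The pan is at (340,203), the medium ring at (311,45), the green ring at (231,96) and the tin at (450,255). Next I'll refine the guard edges.

```bash
python3 - <<'E'
from h import *
np.set_printoptions(precision=4,suppress=True)
c=dict(np.load("w1.npz")); g=cv2.GaussianBlur(cv2.cvtColor(c["pixels"],6+1),(3,3),0).astype(float)
print("col300",g[295:345,300].astype(int)); print("row320",g[320,262:290].astype(int), g[320,378:402].astype(int))
print("col 360",g[295:345,370].astype(int))
E
```

```text
col300 [127 126 127 128 129 127 117 100  83  70  65  64  65  66  65  66  67  67
  67  66  63  63  66  67  67  66  65  64  65  67  68  66  65  65  64  70
  89 108 132 173 194 191 190 191 190 187 187 189 188 187]
row320 [218 217 216 215 215 215 216 216 217 218 186 119  77  74  76  73  67  64
  63  63  64  65  64  63  64  64  64  64] [ 68  70  76  81  82  81  80  80  80  83 116 178 215 218 216 217 217 217
 216 215 214 214 215 217]
col 360 [125 125 125 126 127 127 125 114 100  87  74  68  67  66  66  68  70  70
  69  68  69  70  71  70  69  68  68  67  67  66  68  69  68  67  69  69
  71  86 106 129 164 190 192 190 193 196 195 194 194 194]
```

```bash
python3 - <<'E'
from h import *
from scipy.optimize import least_squares
np.set_printoptions(precision=4,suppress=True)
c=dict(np.load("w1.npz"))
for z,p in [(0,[(300,302.7),(370,303.7)]),(.075,[(300,331),(370,332.3)])]:
    P=plane(c,p,z); d=P[1]-P[0]; print(z,P,np.degrees(np.arctan2(d[1],d[0])))
def res(v):
    x,y,a=v; ys=np.array([np.cos(a),np.sin(a),0]); 
    def lin(A,B,t,ax):  # interpolate projected line at coordinate t of axis ax
        q=proj(c,[A,B]); f=(t-q[0,ax])/(q[1,ax]-q[0,ax]); return (q[0]+f*(q[1]-q[0]))[1-ax]
    G=np.array([x,y,0]); L,Rr=G-.075*ys,G+.075*ys; u=np.array([0,0,.075])
    return [lin(L,Rr,300,0)-302.7,lin(L,Rr,370,0)-303.7,lin(L+u,Rr+u,300,0)-331,lin(L+u,Rr+u,370,0)-332.3,lin(L,L+u,320,1)-272.8,lin(Rr,Rr+u,320,1)-388.6]
r=least_squares(res,[.35,-.39,np.radians(-32)]); print(r.x[:2],np.degrees(r.x[2]),r.fun)
G=np.r_[r.x[:2],0]; ys=np.array([np.cos(r.x[2]),np.sin(r.x[2]),0]); xs=np.array([ys[1],-ys[0],0]); print("xs",xs,"lens",G+.025*xs+[0,0,.11])
pan=np.array([.4399,-.2600,0]); print("pan rel",(pan-G)@xs,(pan-G)@ys)
E
```

```text
0 [[ 0.3176 -0.3614  0.    ]
 [ 0.4005 -0.4148  0.    ]] -32.76748567490351
0.075 [[ 0.3215 -0.3641  0.075 ]
 [ 0.3925 -0.4103  0.075 ]] -33.0759636500797
[ 0.3535 -0.3849] -32.941069343098825 [ 0.0947  0.287   0.0582 -0.0877 -0.4406  0.4518]
xs [-0.5438 -0.8392  0.    ] lens [ 0.3399 -0.4059  0.11  ]
pan rel -0.15179647789498849 0.0046247153084314485
```

```bash
cat >> h.py <<'E'
G=np.array([.3535,-.3849,0]); YA=-32.94
ys=np.array([np.cos(np.radians(YA)),np.sin(np.radians(YA)),0]); xs=np.array([ys[1],-ys[0],0])
def S(x,y,z): return G+x*xs+y*ys+[0,0,z]
def rel(p): p=np.asarray(p); return np.r_[(p-G)@xs,(p-G)@ys,p[2]]
E
python3 - <<'E'
from h import *
D=Rdown(YA)
e=rows([(S(-.245,.002,.12),D),(S(-.245,.002,.02),D)],0)
E
```

```text
9 rows
[[0.054,0.013,0.133,0,-0,0.0014,0],[0.053,0.013,0.134,0,-0,0.0015,0],[0.054,0.012,0.133,0,-0,0.0014,0],[0.054,0.012,0.134,0,-0,0.0015,0],[0.053,0.012,0.133,0,-0,0.0014,0],[0.054,0.012,0.134,0,-0.0001,0.0015,0],[-0,0,0.133,0,0,-0,0],[-0,0,0.133,0,0,-0,0],[-0,0,0.134,0,0,-0,0]]
```

jog_arm:
  increments:
    - [[0.054,0.013,0.133,0,0,0.0014,0],[0.053,0.013,0.134,0,0,0.0015,0],[0.054,0.012,0.133,0,0,0.0014,0],[0.054,0.012,0.134,0,0,0.0015,0],[0.053,0.012,0.133,0,0,0.0014,0],[0.054,0.012,0.134,0,0,0.0015,0],[0,0,0.133,0,0,0,0],[0,0,0.133,0,0,0,0],[0,0,0.134,0,0,0,0],[0,0,0,0,0,0,0]]

```text
clock: 5.75
tcp_pos: [0.4851, -0.1785, 0.0162]
orientation: [-0.003, 0.879, 0.478, -0.002]
wrist_force: [-0.1, 0.6, 0.5]
finger_gap: 0.0856
grip_force: 0.0
```

jog_arm:
  increments:
    - [[-0.024,0,0,0,0,0,0],[-0.024,0,0,0,0,0,0],[-0.024,0,0,0,0,0,0],[-0.024,0,0,0,0,0,0],[-0.024,0,0,0,0,0,0],[-0.024,0,0,0,0,0,0],[-0.024,0,0,0,0,0,0],[-0.024,0,0,0,0,0,0],[-0.024,0,0,0,0,0,0],[-0.024,0,0,0,0,0,0],[-0.024,0,0,0,0,0,0],[-0.024,0,0,0,0,0,0],[-0.024,0,0,0,0,0,0],[-0.024,0,0,0,0,0,0],[0,0,0,0,0,0,0]]

```text
clock: 7.25
tcp_pos: [0.4419, -0.2529, 0.0196]
orientation: [0.0, 0.879, 0.476, -0.0]
wrist_force: [-0.3, -0.4, 0.4]
finger_gap: 0.0852
grip_force: 0.0
```

```bash
cat >> h.py <<'E'
def panpose(n):
    c=grab(n); o=[]
    for d in spotter.cut_out("catch_pan",n)[:2]:
        k,_=cv2.findContours(d["region"].astype(np.uint8),0,1); k=max(k,key=cv2.contourArea)[:,0,:]
        P=plane(c,k,.065); q=np.array([rel(p)[:2] for p in P])*1000
        r=cv2.minAreaRect(q.astype(np.float32)); print(n,round(d["conf"],2),np.round(r[0],1),np.round(r[1],1),round(r[2],2),"ext",q.min(0).round(1),q.max(0).round(1))
    return c
E
python3 - <<'E'
from h import *
s=env.get_state(); print(rel(s["tcp_pos"]),s["wrist_force"],s["clock"])
panpose("top");panpose("wrist"); c=panpose("scene"); save(c,"pics/s2.png")
E
```

```text
[-0.15890038  0.00242362  0.01964226] [-0.34206641 -0.37108609  0.42860877] 7.25
top 0.42 [-422.2  -84.1] [45.4 21.7] 79.38 ext [-434.  -108.1] [-407.7  -62.9]
wrist 0.68 [-153.3    2.5] [80.6 33.5] 89.88 ext [-170.1  -37.8] [-136.5   42.8]
```

View pics/s2.png

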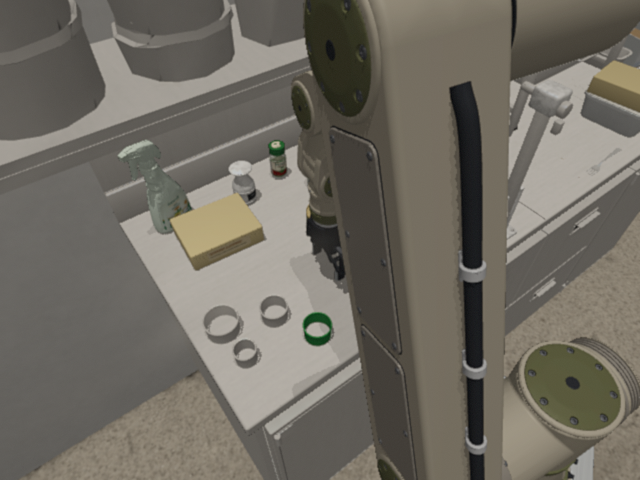

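The arm hides the pan at about (340,265), and the rings have not moved. I'll back off and look with the wrist camera.

jog_arm:
  increments:
    - [[0.08,0,0,0,0,0,0],[0.08,0,-0.18,0,0,0,0],[0,0,-0.18,0,0,0,0],[0,0,-0.18,0,0,0,0],[0,0,-0.18,0,0,0,0],[0,0,-0.18,0,0,0,0],[0,0,0,0,0,0,0],[0,0,0,0,0,0,0]]

```text
clock: 8.35
tcp_pos: [0.4651, -0.2188, 0.2459]
orientation: [0.001, 0.879, 0.477, 0.001]
wrist_force: [-0.8, -0.3, -1.4]
finger_gap: 0.0856
grip_force: 0.0
```

```bash
python3 - <<'E'
from h import *
s=env.get_state(); print(rel(s["tcp_pos"]),s["clock"])
c=panpose("wrist"); save(c,"pics/w3.png"); np.savez("w3.npz",**c)
print(proj(c,[S(x,y,.065) for x,y in[(-.11,-.088),(-.11,.088),(0,-.088),(0,.088)]]))
E
```

```text
[-0.2000701   0.00334809  0.24588139] 8.35
wrist 0.86 [-96.5   3.9] [177.  114.3] 88.57 ext [-154.7  -84.7] [-39.5  92.4]
[[230.9619809  303.78159407]
 [409.45969246 303.32725639]
 [238.64934807 396.85600354]
 [402.66454893 396.30587479]]
```

View pics/w3.png

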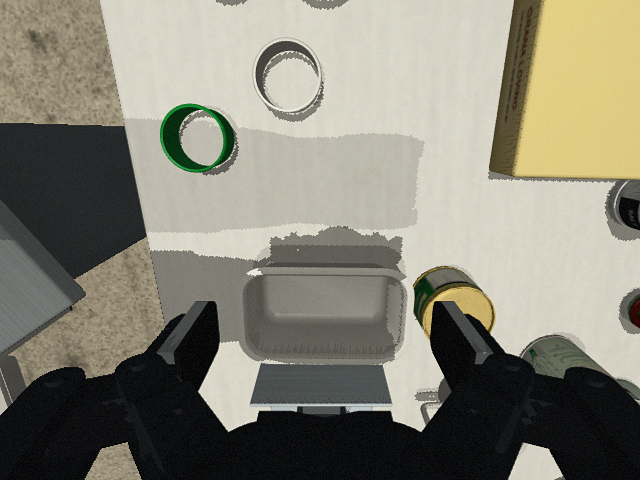

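The pan is at (325,315), in front of the guard (255–390, 365–405), and has not touched it yet. The tin is to the right at (455,300) and nothing else has been disturbed. I'll refine the pan's yaw and lateral offset.

```bash
cat >> h.py <<'E'
def edges():
    c=grab("wrist"); m=spotter.cut_out("catch_pan","wrist")[0]["region"]
    ys_,xs_=np.nonzero(m); u0,u1=xs_.min(),xs_.max(); w=u1-u0; us=np.arange(u0+int(.15*w),u1-int(.15*w),2)
    for nm,f in (("back",lambda u:np.nonzero(m[:,u])[0][0]-.5),("front",lambda u:np.nonzero(m[:,u])[0][-1]+.5)):
        q=np.array([rel(p) for p in plane(c,[(u,f(u)) for u in us],.065)]); k=np.polyfit(q[:,1],q[:,0],1); r=q[:,0]-np.polyval(k,q[:,1]); ok=abs(r)<np.median(abs(r))*3+3e-4; k=np.polyfit(q[ok,1],q[ok,0],1)
        print(nm,"x at y=0 %.1f mm, slope deg %.2f"%(k[1]*1e3,np.degrees(np.arctan(k[0]))))
    v0,v1=ys_.min(),ys_.max(); vs=np.arange(v0+int(.25*(v1-v0)),v1-int(.3*(v1-v0)))
    e=[]
    for g in (0,-1):
        q=np.array([rel(p) for p in plane(c,[(np.nonzero(m[v])[0][g]+(-.5 if g==0 else .5),v) for v in vs],.065)]); e.append(np.median(q[:,1])*1e3)
    print("y ends",np.round(e,1),"mid",round(sum(e)/2,1)); return c
E
python3 - <<'E'
from h import *
edges()
D=Rdown(YA); s=env.get_state(); print(rel(s["tcp_pos"]))
rows([(S(-.185,.003,.02),D),(S(-.160,.003,.02),D)],0)
E
```

```text
back x at y=0 -153.6 mm, slope deg 0.92
front x at y=0 -40.7 mm, slope deg 0.64
y ends [-83.5  92.3] mid 4.4
[-0.19996768  0.00152807  0.24293692]
7 rows
[[-0.01,0.002,0.149,-0.0002,-0,-0.0001,0],[-0.01,0.001,0.149,-0.0002,-0,-0.0001,0],[-0.01,0.001,0.148,-0.0002,-0,-0.0001,0],[-0.01,0.001,0.149,-0.0002,-0,-0.0001,0],[-0.01,0.001,0.148,-0.0001,-0,-0.0001,0],[-0.01,0.002,0.149,-0.0002,-0,-0.0001,0],[-0.1,-0,-0,0,-0,-0,0]]
```

jog_arm:
  increments:
    - [[-0.01,0.001,0.149,0,0,0,0],[-0.01,0.001,0.149,0,0,0,0],[-0.01,0.001,0.148,0,0,0,0],[-0.01,0.001,0.149,0,0,0,0],[-0.01,0.001,0.148,0,0,0,0],[-0.01,0.001,0.149,0,0,0,0],[-0.08,0,0,0,0,0,0],[-0.02,-0.0023,0,0,0,0,0],[-0.02,-0.0023,0,0,0,0,0],[-0.02,-0.0023,0,0,0,0,0],[-0.02,-0.0023,0,0,0,0,0],[-0.02,-0.0023,0,0,0,0,0],[-0.02,-0.0023,0,0,0,0,0],[-0.02,-0.0023,0,0,0,0,0]]

```text
clock: 9.95
tcp_pos: [0.4241, -0.2762, 0.0221]
orientation: [0.0, 0.879, 0.477, 0.0]
wrist_force: [0.7, 1.2, 1.2]
finger_gap: 0.0854
grip_force: 0.7
```

jog_arm:
  increments:
    - [[-0.012,-0.001,0,0,0,0,0],[-0.012,-0.001,0,0,0,0,0],[-0.006,0,0,0,0,0,0]]

```text
clock: 10.25
tcp_pos: [0.4194, -0.282, 0.0217]
orientation: [-0.0, 0.879, 0.477, 0.0]
wrist_force: [0.6, 1.2, 0.4]
finger_gap: 0.0852
grip_force: 0.7
```

```bash
python3 - <<'E'
from h import *
s=env.get_state(); print(rel(s["tcp_pos"]),s["wrist_force"]@xs,s["wrist_force"]@ys,s["clock"])
E
```

```text
[-0.12218831 -0.00067939  0.02172845] -1.349134262307447 -0.17934001664205465 10.25
```

jog_arm:
  increments:
    - [[-0.004,-0.0004,0,0,0,0,0],[-0.004,-0.0004,0,0,0,0,0],[-0.004,-0.0004,0,0,0,0,0],[-0.004,0,0,0,0,0,0]]

```text
clock: 10.65
tcp_pos: [0.4171, -0.2849, 0.0218]
orientation: [-0.0, 0.879, 0.477, 0.0]
wrist_force: [0.9, 1.1, 0.3]
finger_gap: 0.0855
grip_force: 0.7
```

jog_arm:
  increments:
    - [[-0.004,0,0,0,0,0,0],[-0.004,0,0,0,0,0,0]]

```text
clock: 10.85
tcp_pos: [0.4163, -0.2859, 0.0217]
orientation: [-0.001, 0.879, 0.477, 0.001]
wrist_force: [3.6, 6.1, 1.4]
finger_gap: 0.0856
grip_force: 3.5
```

jog_arm:
  increments:
    - [[-0.004,0,0,0,0,0,0],[0,0,0,0,0,0,0]]

```text
clock: 11.05
tcp_pos: [0.4162, -0.2859, 0.0216]
orientation: [-0.001, 0.879, 0.477, 0.002]
wrist_force: [4.2, 7.2, 0.7]
finger_gap: 0.0859
grip_force: 4.2
```

jog_arm:
  increments:
    - [[0.06,0,0,0,0,0,0],[0.1,0,-0.12,0,0,0,0],[0.06,0,-0.18,0,0,0,0],[0.06,0,-0.18,0,0,0,0],[0.06,0,-0.18,0,0,0,0],[0,0,-0.18,0,0,0,0],[0,0,-0.18,0,0,0,0],[0,0,0,0,0,0,0],[0,0,0,0,0,0,0]]

```text
clock: 11.95
tcp_pos: [0.4626, -0.2164, 0.2778]
orientation: [0.001, 0.879, 0.477, 0.0]
wrist_force: [-0.7, 0.5, -1.1]
finger_gap: 0.0852
grip_force: 0.0
```

```bash
python3 - <<'E'
from h import *
np.set_printoptions(precision=4,suppress=True)
c=edges(); save(c,"pics/w4.png"); np.savez("w4.npz",**c)
s=env.get_state(); print(rel(s["tcp_pos"]),s["clock"],s["joint_pos"])
print(proj(c,[S(0,y,z) for y in(-.075,.075) for z in (0.065,.075)]))
for d in spotter.cut_out("ring_medium","wrist"):
    k,_=cv2.findContours(d["region"].astype(np.uint8),0,1); k=max(k,key=cv2.contourArea)[:,0,:]
    (u,v),r=cv2.minEnclosingCircle(k.astype(np.float32)); print(d["conf"],np.round(d["uv"]),u,v,r,plane(c,(u,v),.03))
E
```

```text
back x at y=0 -118.0 mm, slope deg 0.51
front x at y=0 -1.5 mm, slope deg 0.64
y ends [-85.6  90.2] mid 2.3
[-0.2006 -0.0014  0.2755] 12.05 [-0.595   0.1776 -0.0237  1.3715 -0.0004  1.5527]
[[259.0635 377.691 ]
 [257.566  383.4601]
 [388.5381 377.2679]
 [390.0704 383.0204]]
0.94 [282.  66.] 293.3398132324219 80.67169189453125 34.36692810058594 [[ 0.5033 -0.0988  0.03  ]]
0.56 [192. 138.] 210.2831268310547 136.3554229736328 34.56053161621094 [[ 0.4009 -0.0959  0.03  ]]
```

View pics/w4.png

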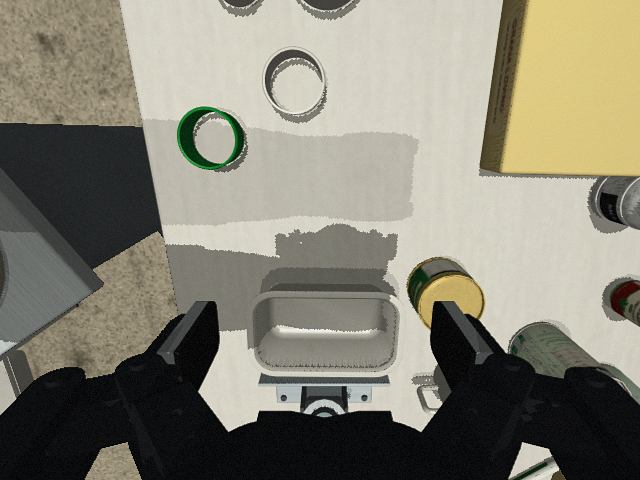

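The pan (248–399, 290–375) sits against the guard plate (258–390, row 378) and looks nearly centred. The tin at (447,293) and the green ring at (210,138) have not moved; the medium ring is at (294,80). I'll check the centring with a direct edge comparison.

```bash
python3 - <<'E'
from h import *
np.set_printoptions(precision=4,suppress=True,linewidth=200)
c=dict(np.load("w4.npz")); g=cv2.cvtColor(c["pixels"],cv2.COLOR_RGB2GRAY).astype(int)
for r in (316,326): print(r,g[r,240:262],g[r,388:412])
for r in (379,380): print(r,g[r,250:268],g[r,380:398])
for u in (270,300,350,380): print(u,g[362:392,u])
for u in (270,300,350,380): print("back",u,g[276:302,u])
E
```

```text
316 [122 125 124 124 124 121 122 125 122 124 127 123 108  95  88  87  83  80  82  87  83  82] [120 120 119 125 117 125 123  79 113 137 147 169 211 209 208 207 205 204 209 214 210 212 211 213]
326 [129 125 122 125 123 121 116 121 125 121 129 124 120  84  91  84  82  85  79  84  85  87] [122 123 123 126 121 104 114  77 129 147 161 201 213 210 210 210 208 202 207 211 210 211 210 209]
379 [213 214 212 216 217 212 213 211 209 148  70  76  77  78  76  63  80  78] [ 79  71  66  77  76  80  78  75  86 217 214 210 210 211 210 212 210 211]
380 [211 211 212 212 212 211 213 215 211 100  67  69  76  72  62  65  79  74] [ 79  83  79  80  67  81  81  78  80 159 214 212 208 210 216 209 209 213]
270 [146 147 127 106 147 150 162 168 173 213 211 207 207 180  79  75  75  77  74  75  72 130 179 184 190 208 208 207 209 213]
300 [128 137  87  86  77 152 148 163 155 185 211 209 206 206 172  77  77  76  79  79  72 123 183 189 168 191 186 183 185 186]
350 [136 133 129 142 122  90 146 157 158 150 206 209 211 203 213  99  71  79  67  85  68 133 196 194 174 167 165 161 164 165]
380 [133 136 136  78  99 154 151 164 171 186 210 208 209 207 166  80  76  79  79  84  74 130 191 193 189 211 212 211 208 211]
back 270 [ 92  93  96  92  91  97  93  94  94  96  94 103  88  74  68 115 136 136 131 130 132 109  83  90  95  95]
back 300 [ 91  87  91  87  94  94  85  80  67  69  70  74  71  76  65 124 139 136 134 133 130 102 106 129 130 126]
back 350 [ 92  88  93  93  91  91  93  91  73  70  69  72  71  69  70  84 138 138 130 131 130 125  87 125 127 126]
back 380 [ 91  87  91  95  92  85  94  95  94  97  91  93  94  84  68  71  96 136 133 132 131 131 109  79 103  97]
```

```bash
python3 - <<'E'
from h import *
np.set_printoptions(precision=1,suppress=True,linewidth=200)
c=dict(np.load("w4.npz")); im=c["pixels"][270:400,230:420,::-1]
cv2.imwrite("pics/w4c.png",cv2.resize(im,None,fx=4,fy=4,interpolation=cv2.INTER_NEAREST))
for v in (290.5,371.5,375.8): print(v,rel(plane(c,(324,v),.065)[0])*1000)
for u in (248,252.5,399.5): print(u,rel(plane(c,(u,326),.065)[0])*1000)
for u in (258.8,389): print(u,rel(plane(c,(u,380),.069)[0])*1000)
E
```

```text
290.5 [-109.8    0.3   65. ]
371.5 [-8.1  0.2 65. ]
375.8 [-2.3  0.2 65. ]
248 [-67.3 -83.7  65. ]
252.5 [-67.3 -78.7  65. ]
399.5 [-66.8  83.8  65. ]
258.8 [  0.  -74.6  69. ]
389 [ 0.6 74.9 69. ]
```

View pics/w4c.png

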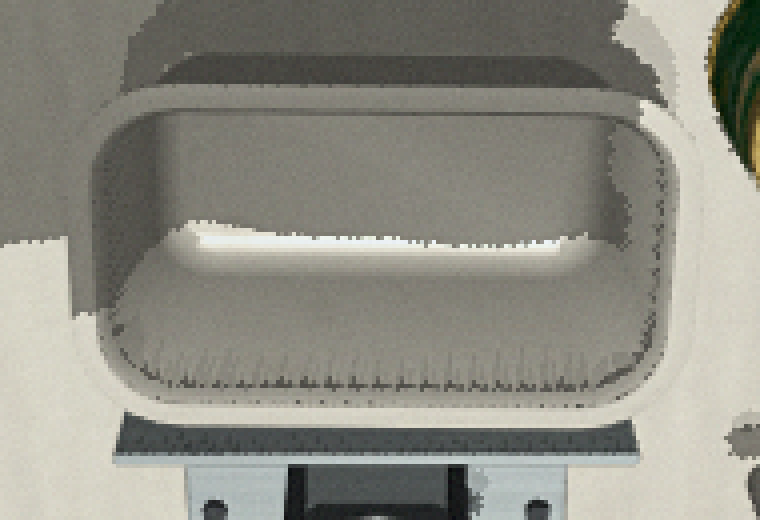

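The enlarged crop shows the pan flange spanning columns 248–405 and touching the guard at row 376. The guard spans 258.8–389, so the pan sits about 3 mm towards +y. I'll press it lightly against the guard again and nudge it 3 mm to -y.

```bash
python3 - <<'E'
from h import *
D=Rdown(YA); s=env.get_state(); print(rel(s["tcp_pos"]))
rows([(S(-.175,.003,.12),D),(S(-.175,.003,.02),D),(S(-.128,.003,.02),D),(S(-.119,.003,.02),D)],0,dp=.046)
E
```

```text
[-0.20047759 -0.00170024  0.27500453]
10 rows
[[-0.025,0.005,0.155,-0.0003,0,-0.0002,0],[-0.026,0.005,0.155,-0.0002,0,-0.0002,0],[-0.025,0.005,0.155,-0.0003,0,-0.0001,0],[-0.026,0.005,0.155,-0.0002,0.0001,-0.0002,0],[0,0,0.133,-0,-0,0,0],[0,0,0.134,-0,-0,0,0],[0,0,0.133,-0,-0,0,0],[-0.094,0,-0,-0,-0,0,0],[-0.094,0,-0,-0,-0,0,0],[-0.036,0,-0,-0,-0,0,0]]
```

jog_arm:
  increments:
    - [[-0.025,0.005,0.155,0,0,0,0],[-0.026,0.005,0.155,0,0,0,0],[-0.025,0.005,0.155,0,0,0,0],[-0.026,0.005,0.155,0,0,0,0],[0,0,0.133,0,0,0,0],[0,0,0.134,0,0,0,0],[0,0,0.133,0,0,0,0],[-0.094,0,0,0,0,0,0],[-0.094,0,0,0,0,0,0],[-0.028,0,0,0,0,0,0],[0,0,0,0,0,0,0]]

```text
clock: 13.2
tcp_pos: [0.4215, -0.2855, 0.0207]
orientation: [-0.001, 0.88, 0.476, -0.0]
wrist_force: [0.7, 1.2, -0.4]
finger_gap: 0.0853
grip_force: 0.0
```

jog_arm:
  increments:
    - [[-0.008,0,0,0,0,0,0],[-0.008,0,0,0,0,0,0]]

```text
clock: 13.4
tcp_pos: [0.4206, -0.2879, 0.0216]
orientation: [-0.001, 0.879, 0.477, 0.0]
wrist_force: [0.9, 1.6, 0.8]
finger_gap: 0.0855
grip_force: 0.8
```

jog_arm:
  increments:
    - [[-0.005,0,0,0,0,0,0],[-0.005,0,0,0,0,0,0]]

```text
clock: 13.6
tcp_pos: [0.4201, -0.2886, 0.0216]
orientation: [-0.001, 0.879, 0.478, 0.002]
wrist_force: [7.1, 10.1, 0.7]
finger_gap: 0.0853
grip_force: 5.9
```

jog_arm:
  increments:
    - [[0,-0.004,0,0,0,0,0],[0,-0.004,0,0,0,0,0],[0,-0.004,0,0,0,0,0],[0,-0.002,0,0,0,0,0]]

```text
clock: 14.0
tcp_pos: [0.419, -0.2877, 0.0222]
orientation: [0.0, 0.878, 0.478, 0.003]
wrist_force: [9.0, 6.3, -0.0]
finger_gap: 0.0851
grip_force: 5.0
```

jog_arm:
  increments:
    - [[0.06,0,0,0,0,0,0],[0.1,0,-0.12,0,0,0,0],[0.06,0,-0.18,0,0,0,0],[0.06,0,-0.18,0,0,0,0],[0.06,0,-0.18,0,0,0,0],[0,0,-0.18,0,0,0,0],[0,0,-0.18,0,0,0,0],[0,0,0,0,0,0,0],[0,0,0,0,0,0,0]]

```text
clock: 14.9
tcp_pos: [0.4633, -0.2178, 0.2779]
orientation: [0.001, 0.879, 0.477, 0.0]
wrist_force: [-0.2, -0.5, -0.4]
finger_gap: 0.0857
grip_force: 0.0
```

```bash
python3 - <<'E'
from h import *
np.set_printoptions(precision=4,suppress=True,linewidth=200)
c=edges(); np.savez("w5.npz",**c)
s=env.get_state(); print(rel(s["tcp_pos"]),s["clock"])
g=cv2.cvtColor(c["pixels"],cv2.COLOR_RGB2GRAY).astype(int)
for r in (305,326): print(r,g[r,240:262],g[r,388:412])
im=c["pixels"][270:400,230:420,::-1]
cv2.imwrite("pics/w5c.png",cv2.resize(im,None,fx=4,fy=4,interpolation=cv2.INTER_NEAREST))
E
```

```text
back x at y=0 -117.2 mm, slope deg -0.01
front x at y=0 -0.6 mm, slope deg 0.20
y ends [-85.7  90.1] mid 2.2
[-0.1998 -0.0001  0.2755] 15.0
305 [122 123 128 123 121 120 120 123 122 120 126 124 130 126 127 110  92  83  83  81  81  80] [116 118  98 101 132 156 198 217 212 212 209 209 206 205 208 210 211 210 209 211 210 209 213 167]
326 [121 127 121 123 123 122 126 123 123 125 124 112  93  90  88  83  80  86  81  83  79  86] [117 117 130 127 118 115 120 137 148 154 216 209 210 209 205 205 206 209 207 208 213 210 211 214]
```

View pics/w5c.png

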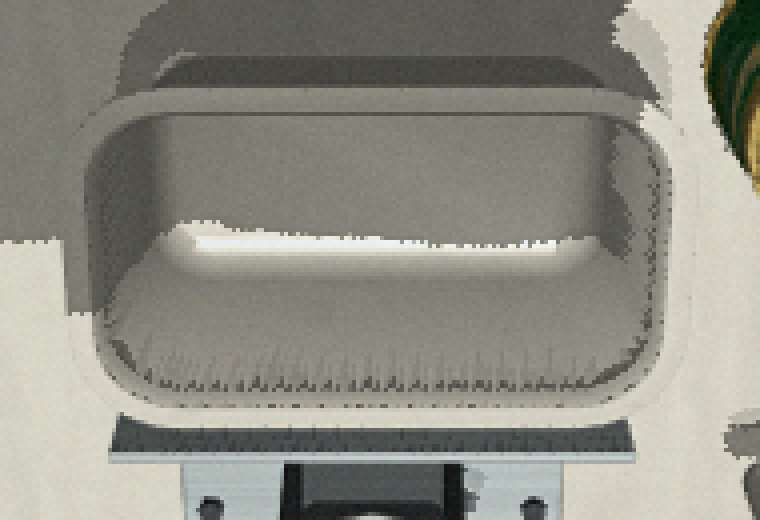

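In this crop the pan flange (64–694 in crop pixels) is flush against the guard (108–635). The offset is about 2 mm and the yaw is about 0°, which is good enough.

Ring candidates in the top image: large (229,190), medium (259,226), small (212,222), green look-alike (257,269). The steel one at (259,226) fits 62 mm. I'll go over it and confirm in one crop.

```bash
python3 - <<'E'
from h import *
rows([((.504,-.098,.22),Rdown(57))],0,da=7.3)
E
```

```text
13 rows
[[0.038,-0.009,0.017,-0,-0,-0.0385,0],[0.039,-0.005,0.017,-0,-0,-0.0385,0],[0.039,0,0.017,-0,-0,-0.0385,0],[0.038,0.005,0.017,-0,-0.0001,-0.0385,0],[0.038,0.01,0.017,-0.0001,-0.0001,-0.0385,0],[0.036,0.014,0.017,-0.0001,-0,-0.0385,0],[0.034,0.018,0.017,-0,-0,-0.0385,0],[0.032,0.022,0.017,-0,-0.0001,-0.0385,0],[0.029,0.026,0.017,-0.0001,-0.0001,-0.0384,0],[0.026,0.029,0.017,-0.0001,-0,-0.0385,0],[0.022,0.032,0.017,-0,-0.0001,-0.0384,0],[0.018,0.035,0.017,-0.0001,-0,-0.0385,0],[0.013,0.036,0.018,-0,-0.0001,-0.0384,0]]
```

jog_arm:
  increments:
    - [[0.038,-0.009,0.017,0,0,-0.0385,0],[0.039,-0.005,0.017,0,0,-0.0385,0],[0.039,0,0.017,0,0,-0.0385,0],[0.038,0.005,0.017,0,0,-0.0385,0],[0.038,0.01,0.017,0,0,-0.0385,0],[0.036,0.014,0.017,0,0,-0.0385,0],[0.034,0.018,0.017,0,0,-0.0385,0],[0.032,0.022,0.017,0,0,-0.0385,0],[0.029,0.026,0.017,0,0,-0.0384,0],[0.026,0.029,0.017,0,0,-0.0385,0],[0.022,0.032,0.017,0,0,-0.0384,0],[0.018,0.035,0.017,0,0,-0.0385,0],[0.013,0.036,0.018,0,0,-0.0384,0],[0,0,0,0,0,0,0]]

```text
clock: 16.4
tcp_pos: [0.5032, -0.0975, 0.2187]
orientation: [-0.003, 0.283, 0.959, 0.0]
wrist_force: [-1.2, -0.4, -0.1]
finger_gap: 0.0857
grip_force: 0.0
```

```bash
cat > ring.py <<'E'
from h import *
from scipy.optimize import least_squares
np.set_printoptions(precision=4,suppress=True)
c=grab("wrist"); s=env.get_state(); print(s["tcp_pos"],q2R(s["orientation"])[:,1],s["clock"],s["joint_pos"])
for t in("ring_medium","ring_large","ring_small"):
  for d in spotter.cut_out(t,"wrist"):
    k,_=cv2.findContours(d["region"].astype(np.uint8),0,1); k=max(k,key=cv2.contourArea)[:,0,:]
    k=cv2.convexHull(k)[:,0,:]
    P=plane(c,k,.04)[:,:2]; m=P.mean(0)
    # outer-rim arc: keep hull points consistent with circle (robust fit)
    f=least_squares(lambda v:np.hypot(*(P-v[:2]).T)-v[2],[*m,.03],loss="soft_l1",f_scale=.0005)
    print(t,round(d["conf"],2),np.round(d["uv"]),f.x,np.abs(f.fun).mean())
save(c,"pics/r.png"); v=c["pixels"][40:300,150:500,::-1]; cv2.imwrite("pics/rc.png",cv2.resize(v,None,fx=2,fy=2))
E
python3 ring.py
```

```text
[ 0.5035 -0.0981  0.2194] [ 0.5463  0.8376 -0.0011] 16.45 [-0.3489  0.2004 -0.1324  1.2419 -0.0002  0.2291]
ring_medium 0.75 [328. 239.] [ 0.5022 -0.0994  0.0313] 0.0005605181940053376
ring_medium 0.58 [239. 103.] [ 0.3996 -0.0967  0.0306] 0.00019792304121272168
ring_large 0.55 [447. 259.] [ 0.5849 -0.0279  0.0403] 0.0018850529844323533
ring_small 0.87 [446. 156.] [0.5071 0.0096 0.0257] 0.0009461458527616435
```

View pics/rc.png

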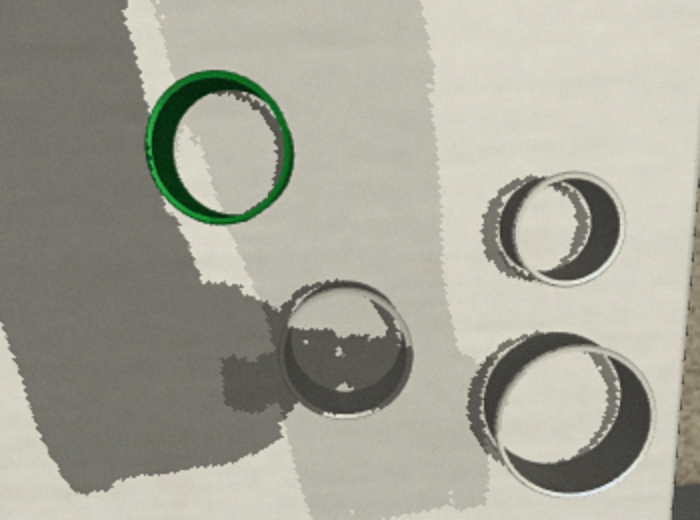

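The crop shows the green look-alike at (220,147), the medium ring at (348,350), the small ring at (572,228) and the large ring at (577,415). The fitted radii are 31.3, 25.7 and 40 mm, so the plain steel ring at crop (348,350) is ring_medium.

```bash
python3 - <<'E'
from h import *
c=grab("wrist"); print(plane(c,[(324,216.5)],.04))
rows([((.5025,-.0992,.06),Rdown(57)),((.5025,-.0992,.008),Rdown(57))],0)
E
```

```text
[[ 0.50527056 -0.10064924  0.04      ]]
6 rows
[[0.002,-0.001,0.161,-0,-0,-0.0002,0],[0.001,-0.001,0.161,-0,-0.0001,-0.0002,0],[0.002,-0.001,0.161,-0,-0,-0.0002,0],[0.001,-0.001,0.161,-0.0001,-0.0001,-0.0002,0],[0,-0,0.104,0,0,0,0],[0,-0,0.104,0,0,0,0]]
```

```bash
python3 - <<'E'
from h import *
from scipy.optimize import least_squares
c=grab("wrist")
for d in spotter.cut_out("ring_medium","wrist"):
    k,_=cv2.findContours(d["region"].astype(np.uint8),0,1); k=cv2.convexHull(max(k,key=cv2.contourArea))[:,0,:].astype(float)
    mid=k.mean(0); k=k[k[:,1]>mid[1]-3]; k+=.5*(k-mid)/np.linalg.norm(k-mid,axis=1)[:,None]
    P=plane(c,k,.039)[:,:2]
    for r in (.031,None):
        f=least_squares(lambda v:np.hypot(*(P-v[:2]).T)-(r or v[2]),[*P.mean(0),.03],loss="soft_l1",f_scale=.0005); print(d["uv"],len(k),f.x,abs(f.fun).mean())
E
```

```text
[322.3, 232.0] 19 [ 0.50351566 -0.1003166   0.03      ] 0.00033163249992564656
[322.3, 232.0] 19 [ 0.5034688  -0.10027864  0.03104065] 0.0003324534947141239
[235.9, 103.0] 20 [ 0.39980139 -0.09679072  0.03      ] 0.0003203860003123853
[235.9, 103.0] 20 [ 0.39928094 -0.09641113  0.03149074] 0.00017539206435464687
```

jog_arm:
  increments:
    - [[0,-0.001,0.161,0,0,0,0],[0,-0.001,0.161,0,0,0,0],[0,-0.001,0.161,0,0,-0.0002,0],[0,-0.001,0.161,0,0,-0.0002,0],[0,-0.001,0.104,0,0,0,0],[0,0,0.104,0,0,0,0],[0,0,0,0,0,0,0],[0,0,0,0,0,0,0]]

```text
clock: 17.55
tcp_pos: [0.5039, -0.1, 0.0085]
orientation: [-0.0, 0.284, 0.959, 0.0]
wrist_force: [-0.1, -0.1, 0.8]
finger_gap: 0.0855
grip_force: 0.0
```

```bash
python3 - <<'E'
from h import *
s=env.get_state(); Q=q2R(s["orientation"]); print(s["tcp_pos"],Q.T@(np.array([.5036,-.1003,0])-s["tcp_pos"]),s["wrist_force"],s["clock"])
E
```

```text
[ 0.50387237 -0.10000539  0.00853184] [ 6.15760748e-05 -3.94627129e-04  8.53192387e-03] [-0.08961771 -0.0843415   0.76941259] 17.55
```

Well centred, so I'll close.

jog_arm:
  force: 40
  increments:
    - [[0,0,0,0,0,0,255],[0,0,0,0,0,0,255],[0,0,0,0,0,0,255],[0,0,0,0,0,0,255],[0,0,0,0,0,0,255],[0,0,0,0,0,0,255]]

```text
clock: 18.15
tcp_pos: [0.5055, -0.1004, 0.0104]
orientation: [0.002, 0.284, 0.959, -0.0]
wrist_force: [-1.1, -0.0, 5.7]
finger_gap: 0.0601
grip_force: 42.2
```

```bash
cat >> h.py <<'E'
LENS=S(.025,0,.11); U=-xs*np.sin(np.radians(35))+np.array([0,0,np.cos(np.radians(35))]); VP=LENS+.12*U
def Rview():  # tool z=-U, tool y in tilt plane, matching y ang 57
    z=-U; x=-ys; y=np.cross(z,x); return np.c_[x,y,z]
E
python3 - <<'E'
from h import *
np.set_printoptions(precision=4,suppress=True)
s=env.get_state(); print(s["tcp_pos"],s["finger_gap"],s["grip_force"],s["wrist_force"],s["clock"])
T=Rview(); print(T, VP, rel(VP)); h=s["tcp_pos"][2]
tcp=VP-T@[0,0,h]; print("tcp",tcp)
# lift, transit at height, then tilt
e=rows([((.5036,-.1003,.16),Rdown(57)),((.46,-.19,.28),Rdown(57))],255)
print("B"); e=rows([(tcp+U*.06,T)],255,da=6,start=e)
print("C"); e=rows([(tcp,T)],255,dp=.02,start=e)
E
```

```text
[ 0.5055 -0.1004  0.0104] 0.06005954287170866 42.17357415589504 [-1.0899 -0.0153  5.7346] 18.15
[[-0.8392  0.4454 -0.3119]
 [ 0.5438  0.6875 -0.4814]
 [-0.     -0.5736 -0.8192]] [ 0.3773 -0.3481  0.2083] [-0.0438  0.      0.2083]
tcp [ 0.3806 -0.3431  0.2168]
8 rows
[[0.001,-0.001,-0.15,0.0001,0.0003,0.0001,255],[0.001,-0.001,-0.149,0.0001,0.0003,0.0001,255],[0.002,-0.001,-0.15,0,0.0003,0,255],[0.001,-0.001,-0.149,0.0001,0.0003,0.0001,255],[-0.012,-0.099,-0.12,-0,-0,-0,255],[-0.012,-0.099,-0.12,-0,-0,-0,255],[-0.012,-0.099,-0.12,-0,-0,-0,255],[-0.013,-0.099,-0.12,-0,-0,-0,255]]
B
6 rows
[[-0.011,-0.091,0.009,0.0324,-0,-0.0001,255],[-0.011,-0.09,0.019,0.0324,-0,-0,255],[-0.011,-0.088,0.028,0.0324,-0,-0.0001,255],[-0.011,-0.084,0.036,0.0324,-0,-0,255],[-0.011,-0.081,0.045,0.0324,-0.0001,-0.0001,255],[-0.012,-0.075,0.052,0.0324,-0,-0,255]]
C
4 rows
[[0,-0,0.06,0,-0,-0,255],[0,-0,0.06,0,-0,-0,255],[0,-0,0.06,0,-0,-0,255],[0,-0,0.06,0,-0,-0,255]]
```

jog_arm:
  increments:
    - [[0,0,-0.03,0,0,0,255],[0.001,-0.001,-0.12,0,0.0003,0,255],[0.001,-0.001,-0.15,0,0.0003,0,255],[0.001,-0.001,-0.15,0,0.0003,0,255],[0.001,-0.001,-0.15,0,0.0003,0,255],[-0.012,-0.099,-0.12,0,0,0,255],[-0.012,-0.099,-0.12,0,0,0,255],[-0.012,-0.099,-0.12,0,0,0,255],[-0.013,-0.099,-0.12,0,0,0,255],[0,0,0,0,0,0,255]]

```text
clock: 19.15
tcp_pos: [0.4604, -0.1934, 0.2837]
orientation: [0.003, 0.285, 0.958, -0.001]
wrist_force: [0.4, 0.6, 0.0]
finger_gap: 0.0599
grip_force: 43.5
```

jog_arm:
  increments:
    - [[-0.011,-0.091,0.009,0.0324,0,0,255],[-0.011,-0.09,0.019,0.0324,0,0,255],[-0.011,-0.088,0.028,0.0324,0,0,255],[-0.011,-0.084,0.036,0.0324,0,0,255],[-0.011,-0.081,0.045,0.0324,0,0,255],[-0.012,-0.075,0.052,0.0324,0,0,255],[0,0,0,0,0,0,255],[0,0,0,0,0,0,255]]

```text
clock: 19.95
tcp_pos: [0.3992, -0.3133, 0.2639]
orientation: [-0.087, 0.27, 0.915, -0.286]
wrist_force: [-0.1, 0.6, -0.8]
finger_gap: 0.0598
grip_force: 43.5
```

```bash
cat > chk.py <<'E'
from h import *
import sys
np.set_printoptions(precision=4,suppress=True)
s=env.get_state(); T=Rview(); h=.0100; Q=q2R(s["orientation"]); print(s["clock"],s["joint_pos"],s["finger_gap"],s["grip_force"],s["wrist_force"])
o=s["tcp_pos"]+Q@[0,0,h]; print("edge centre err in view frame (tool axes) mm",(T.T@(o-VP))*1e3,"rot err deg",np.degrees(R.from_matrix(T.T@Q).as_rotvec()))
rows([(VP-T@[0,0,h],T)],255,dp=.02)
for n in ("scene","top","wrist"):
    c=grab(n); save(c,f"pics/{n}_{sys.argv[1]}.png"); np.savez(f"{n}_{sys.argv[1]}.npz",**c)
    print(n,[(d["conf"],d["uv"]) for d in spotter.landmark_of("ring_medium",n)][:3],"exp",proj(c,[o])[0])
E
python3 chk.py a
```

```text
19.95 [-0.4858  0.2355 -0.1113  1.2903 -0.6048  0.108 ] 0.05981908975192301 43.536040146136656 [-0.1107  0.5581 -0.7578]
edge centre err in view frame (tool axes) mm [  0.5839   1.7913 -59.1129] rot err deg [-0.1644  0.2085 -0.1701]
3 rows
[[-0.001,-0.003,0.079,0.0003,-0.0004,0.0003,255],[-0.001,-0.002,0.079,0.0003,-0.0004,0.0003,255],[-0.001,-0.003,0.078,0.0003,-0.0004,0.0003,255]]
scene [(0.72, [316.0, 333.3]), (0.54, [365.8, 182.7])] exp [362.0344 179.328 ]
top [(0.71, [257.6, 269.2]), (0.54, [356.3, 257.2])] exp [354.981  259.3854]
wrist [] exp [327.8178 293.851 ]
```

jog_arm:
  increments:
    - [[-0.001,-0.003,0.06,0.0003,-0.0004,0.0003,255],[-0.001,-0.002,0.06,0.0003,-0.0004,0.0003,255],[-0.001,-0.003,0.06,0.0003,-0.0004,0.0003,255],[0,0,0.056,0,0,0,255],[0,0,0,0,0,0,255],[0,0,0,0,0,0,255],[0,0,0,0,0,0,255]]

```text
clock: 20.95
tcp_pos: [0.3808, -0.3446, 0.218]
orientation: [-0.085, 0.271, 0.914, -0.29]
wrist_force: [-0.1, 0.8, -0.2]
finger_gap: 0.0596
grip_force: 43.5
```

```bash
python3 chk.py b; python3 - <<'E'
import cv2,numpy as np
a=cv2.imread("pics/scene_b.png")[120:300,260:460]; b=cv2.imread("pics/wrist_b.png")
cv2.imwrite("pics/f.png",np.hstack([cv2.resize(a,(400,360)),cv2.resize(b,(400,360))]))
E
```

```text
20.95 [-0.5539  0.2318 -0.2332  1.1186 -0.6132  0.0259] 0.059633474083028666 43.54462928837165 [-0.113   0.7698 -0.2224]
edge centre err in view frame (tool axes) mm [-1.05   -1.573  -0.6992] rot err deg [ 0.1388 -0.0989  0.0784]
1 rows
[[0.004,0.006,0.003,-0.0008,0.0005,-0.0004,255]]
scene [(0.55, [317.6, 335.0])] exp [374.1048 189.1992]
top [(0.64, [369.9, 275.7]), (0.39, [260.0, 271.5])] exp [369.0468 270.9697]
wrist [] exp [324.7584 296.3002]
```

View pics/f.png

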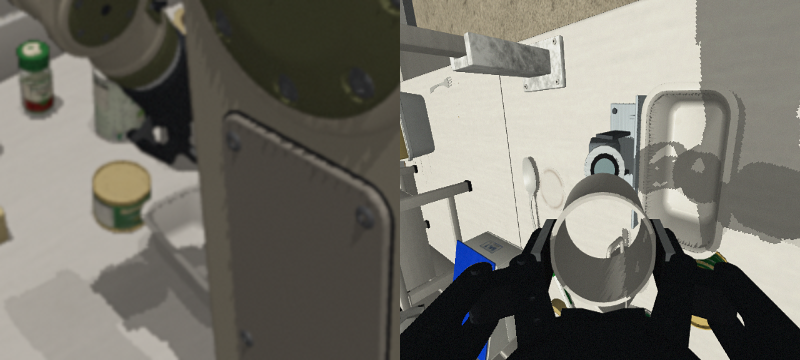

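The left half (scene) shows the gripper tilted over the pan, with the tin in place. The right half (wrist) shows the ring held between the pads, with its rim at about (605,250) in the composite and the lens beyond it. I'll check the ring's pose in the hand against the predicted rim circle.

```bash
python3 - <<'E'
from h import *
np.set_printoptions(precision=1,suppress=True,linewidth=200)
s=env.get_state(); Q=q2R(s["orientation"]); c=dict(np.load("wrist_b.npz")); print(s["tcp_pos"],s["clock"])
t=np.linspace(0,2*np.pi,180)
im=c["pixels"][:,:,::-1].copy()
for h,r,col in ((.010-.040,.031,(0,0,255)),(.010-.040,.0285,(0,255,255)),(.010,.030,(0,255,0))):
    q=proj(c,s["tcp_pos"]+np.c_[r*np.cos(t),r*np.sin(t),0*t+h]@Q.T); print(h,r,q.min(0),q.max(0))
    cv2.polylines(im,[np.round(q).astype(int)],True,col,1)
cv2.imwrite("pics/ov.png",cv2.resize(im[215:425,215:440],None,fx=2.6,fy=2.6,interpolation=cv2.INTER_NEAREST))
for d in spotter.cut_out("ring_medium","wrist"): print(d["conf"],d["uv"])
E
```

```text
[ 0.4 -0.3  0.2] 21.25
-0.03 0.031 [238.5 262.4] [412.9 415.3]
-0.03 0.0285 [245.5 269.4] [405.8 409.9]
0.01 0.03 [260.4 232.8] [390.4 351.7]
0.92 [325.6, 347.3]
```

View pics/ov.png

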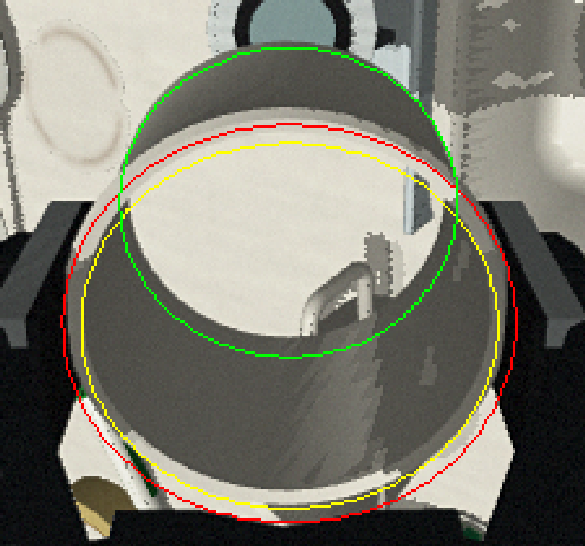

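```bash
python3 - <<'E'
from h import *
from scipy.optimize import least_squares
np.set_printoptions(precision=2,suppress=True)
c=dict(np.load("wrist_b.npz")); s=env.get_state(); Q=q2R(s["orientation"]); t=np.linspace(0,2*np.pi,360)
z=lambda v:np.array(v)/2.6+215
m=np.r_[z([70,510,107,505]),z([120,458,43])]
def f(v):
    dx,dy,h,a=v; A=R.from_rotvec([0,a,0]).as_matrix()
    def ex(r,zz):
        P=np.c_[r*np.cos(t),r*np.sin(t),0*t+zz]@A.T+[dx,dy,h]
        q=proj(c,s["tcp_pos"]+P@Q.T); return q[:,0].min(),q[:,0].max(),q[:,1].min(),q[:,1].max()
    a_=ex(.031,-.0385); b=ex(.030,0)
    return np.r_[a_,b[0],b[1],b[2]]-m
for x0 in([0,0,.01,0],):
    r=least_squares(f,x0,x_scale=[.001,.001,.001,.01]); print("dx,dy,h mm",r.x[:3]*1e3,"pitch",np.degrees(r.x[3]),r.fun)
r=least_squares(lambda v:f([v[0],v[1],v[2],0]),[0,0,.01],x_scale=.001); print(r.x*1e3,r.fun)
E
```

```text
dx,dy,h mm [-0.27  0.32 11.61] pitch -1.436899600876683 [-0.63  0.71  0.09 -0.29  0.62 -0.73  0.22]
[ 0.56  0.32 11.32] [-0.82  0.9   1.51 -0.87  0.41 -0.52 -0.97]
```

The overlay shows the ring held square to within about 1.5°, with the edge about 11 mm ahead of the TCP. One small correction based on averaged readings, then I hand in.

```bash
python3 - <<'E'
from h import *
np.set_printoptions(precision=2,suppress=True)
T=Rview(); e=[];w=[]
for i in range(8):
    s=env.get_state(); Q=q2R(s["orientation"]); e.append(T.T@(s["tcp_pos"]+Q@[0,0,.0112]-VP)*1e3); w.append(np.degrees(R.from_matrix(T.T@Q).as_rotvec())); cams.read_camera("top")
print(np.mean(e,0),np.std(e,0),np.mean(w,0),s["clock"])
E
```

```text
[-0.6  -1.29  1.27] [0.06 0.01 0.09] [ 0.15 -0.04  0.04] 21.65
```

jog_arm:
  increments:
    - [[0.002,0.005,-0.005,0,0,0,255],[0,0,0,0,0,0,255],[0,0,0,0,0,0,255],[0,0,0,0,0,0,255],[0,0,0,0,0,0,255]]

```text
clock: 22.2
tcp_pos: [0.3808, -0.3428, 0.2174]
orientation: [-0.085, 0.271, 0.914, -0.29]
wrist_force: [0.0, -0.4, -0.6]
finger_gap: 0.0597
grip_force: 43.5
```

```bash
python3 - <<'E'
from h import *
from workcell import ticket
np.set_printoptions(precision=2,suppress=True)
s=env.get_state(); T=Rview(); Q=q2R(s["orientation"]); print(T.T@(s["tcp_pos"]+Q@[0,0,.0112]-VP)*1e3,s["finger_gap"],s["grip_force"])
print(ticket.hand_in())
E
```

```text
[-0.07 -0.07  0.11] 0.059693696344275016 43.54532499681227
the job is handed in; nothing more can be done
None
```

The job is handed in at about 22 s, no verdict shown: the pan is against the guard, about 2 mm off centre, and the gripper holds the medium ring square to the lens within about 1.5°, cutting edge towards the glass, about 12 cm away.

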